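# Lock the slide of a sloping jig with its index pin

## Robot

A 6-joint arm with a two-finger parallel gripper is mounted at the origin on a cart in front of the work surface, level with it; the furniture and walls round the work are solid. World frame = base frame: x ahead of the robot, y to its left, z up, the work surface at z = 0. Lengths are in m, angles in rad, forces in N, time in s.
With the tool pointing down it reaches from about 0.3 to 0.75 m from the base axis. Payload 8.5 kg.
Tool frame: the origin (TCP) lies midway between the tips of the shut fingers; the grasp point (between the pads) lies 19 mm behind it (ctrl.hold_point_z is the distance from the TCP to the grasp point, in m); z points along the fingers, y is the line along which they close (so a half turn about z gives the same grasp; the last joint's range is limited). The gripper opens to 88 mm and grips with 3 to 60 N. Pads are 18 mm wide; open, the fingers measure 123 mm over their backs; the gripper's body (75 mm by 187 mm) begins 45 mm behind the grasp point.
Start: joints at [-1.5, 0.381, 1.297, -0, 1.464, -0.215], TCP at [0.155, -0.528, 0.239] pointing down, gripper open.
Joint ranges: [-3.11, 3.11], [-0.89, 2.33], [0.22, 2.48], [-1.42, 4.56], [0.17, 2.85], [-2.88, 2.88]. Speed limits (rad/s): [2.39, 2.39, 3.14, 3.14, 3.14, 3.14].

## Interface

Orientations are given as a unit quaternion [w, x, y, z].
In Python, from bench import ctrl gives the robot as it stands.
- The arm moves only by the tool drive_tool, never from a script. Its argument "steps" is a list of rows, each an object with "dp": the shift along the tool's x, y, z in mm, a list of three; "angular": the turn, a rotation vector about the tool's x, y, z in degrees, a list of three. In form: [{"dp": [tx, ty, tz], "angular": [ax, ay, az]}, ...]. A call has 1 to 12 rows; each row is the pose to reach, as a shift and turn from the pose commanded when the call began, along the tool's axes at that moment; what a row does not reach only later rows make up. A row lasts 1/12 s, in which the tool goes at most 41.7 mm and 7.16 degrees, less where a joint would pass 70% of its speed; a pose out of reach is approached as far as the arm can. A call with a gripper value outside its range is refused whole. "jaw" is the opening in per cent of the stroke, from 0 (shut) to 100 (fully open), set as the call begins (left out, the last holds). The fingers move at their own pace and stop on an object; "newtons" is the grip in N (left out, the last holds). Time passes only in rows, so rows that repeat a pose let the fingers close. It gives the time, the measured TCP pose, the force, the opening and the grip force at its end, in the units of the state.
- ctrl.read_state(): the state, without advancing time (a new reading comes with each control period).
- ctrl.camera(name): name is "scene" or "top" or "wrist"; returns the picture (384x512x3 uint8, red, green, blue); there is no depth.
- ctrl.camera_params(name): a dict with "intrinsics" (3x3 intrinsics, pixels), "cam_to_world" (4x4, takes a point from camera to world coordinates); the wrist camera has in their place "tool_from_camera" (4x4, takes a point from camera to tool coordinates, whose origin is the TCP and whose axes are the flange's). Camera axes: x right, y down, z forward; pixel columns grow to the right and rows downward; lengths in m; the calibration is good to about 2 mm. A picture is of the moment at which its call begins: read the wrist's pose just before it. camera_params takes no time and is no camera call.
- ctrl.finish_job(): hands the job in; it is judged then, once.
Trained networks look in the newest picture that a camera, given by its name, has taken for a name from the list of things; names that differ only in an ending like _2 or _b are one class to them, and where a whole thing is asked for, a point or a joint stands for the part that bears it (a point fixed in the world has none). Each returns a list of dicts, best first, with "p" (0 to 1); they miss things now and then, are a little off and sometimes report something else, mostly with a low value. They report only what shows in the picture. A call takes as long as a camera call. They do not tell look-alikes from the thing itself.
- ctrl.silhouettes(query, camera): "mask" (384x512 bool, what is visible of it) and "location" ([column, row] in pixels, amid what is visible of it).
The state is a dict: "time_s": time; "q": joint angles; "joint_vel": joint speeds; "tau": joint torques, N m; "tool_pos": TCP position; "eef_rot": TCP orientation; "ft_force": force on the tool from outside, world axes, zero at the start; "torque": the same for the moment, N m; "gripper_width": finger opening in m; "gripper_force": force on a finger pad.
Only numpy, scipy, OpenCV 4.12 (cv2) and the standard library are available. Lean on these libraries where they do the work, as an engineer would, in place of code of your own. Each camera call takes 0.05 s, during which the arm holds its last target. There are 200 camera calls.

## Task

Lock the aluminium carriage of the sloping jig: draw the red-handled steel pin out of its wooden block, put it through the eye of the carriage, and use it to draw the carriage along from the end where it stands, feeling with the pin's tip for the index hole hidden in the bar underneath. When the pin drops into that hole push it fully home, collar down on the carriage, and let go of it. Leave the loose things round the work where they are.

Things in the scene. Friction and masses are not known exactly. Their poses are not given: they have to be found in the camera images.
- pin_grip (a point): Point in the red flat-sided handle of the locking pin, 18 mm below its top. Handle 30 mm wide along its own x, 18 mm thick along y (grip across this), 40 mm high along z (+z from tip to handle). The pin stands upright at first. This point lies 69 mm above the tip, 29 mm above the collar's underside, 24 mm above the collar's upper side.
- pin: The whole loose pin, 87 mm long, about 0.15 kg: steel shaft of 12 mm diameter and 40 mm length, then a round collar (26 mm diameter, 5 mm thick), 2 mm of neck, and the handle. Origin at its tip, axes as the handle's.
- pin_collar (a point): Centre of the underside of the pin's collar, on the pin's axis, 40 mm above the tip; same axes as the handle.
- pin_tip (a point): Very end of the pin, on its axis. The last 6 mm taper from 12 mm to a flat nose of 7 mm diameter; same axes as the handle.
- block_hole (a point): Centre of the mouth of the through hole (14 mm) in the top face of the fixed wooden block (70 x 90 x 50 mm) in which the pin stands at first, collar on the wood; z up. The pin must rise 40 mm to be free.
- eye (a point): Centre of the eye, a 14 mm through hole, at the top face of the jig's aluminium carriage (80 x 84 mm plate, 12 mm thick, small screw heads 3 mm high near its corners). +z is the eye's axis, square to the carriage, pointing up out of it and leaning 32 degrees from vertical towards the jig's low front edge. +y is the direction in which the carriage is to be drawn.
- carriage: The carriage; origin in the eye's axis at its underside, axes as the eye's. It slides level along its y, 44 mm between two end stops, against about 5 N of friction, stays where it is left, and stands at first within 5 mm of its -y stop.
- bed: The blue sloping bed under the carriage; origin at the middle of its underside, axes as the eye's. In it, 1 mm under the carriage, lies a flat fixed steel bar, 30 mm thick, with one 14 mm index hole right through, in line with the eye's path but hidden: 9 to 31 mm along +y from the eye's first place, different each time and not given.
- jig: The jig's grey base plate, 130 x 180 x 12 mm, fixed; origin at the centre of its underside, z up. How the pin tells: in the eye with its tip on the solid bar its collar stands 27 mm above the carriage; over the index hole it goes on down until the collar meets the carriage. The pin may be turned freely about its axis in the holes.
- grease_tin: Red tin with a grey lid, 64 mm diameter, 47 mm high, loose bystander; origin at the centre of its underside.
- enamel_mug: Grey-green enamel mug, 86 x 95 x 85 mm, loose bystander; origin at the centre of its underside.
- tape_measure: Dark tape measure, 61 x 84 x 58 mm, loose bystander; origin at the centre of its underside.
- big_nut: Large rusty nut, 38 x 40 x 22 mm, loose bystander in front of the work; origin at the centre of its underside.
- hoof_model: Brown model of a hoof, 118 x 126 x 70 mm, loose bystander; origin at the centre of its underside.
- wood_wedge: Wooden wedge, 68 x 106 x 26 mm, loose bystander; origin at the centre of its underside.
Mind the look-alikes: they are no part of the job. Several things look just like the part that bears block_hole: the one meant starts farthest to the robot's right.

How it is judged:
On the way, in this order (a step that is already met when the one before it is completed fails the run):
1. the pin is drawn clear out of its block (z of pin_tip in the frame of block_hole above 0.005 m), for 0.1 s.
2. the pin's tip is in the eye of the carriage (z of pin_tip in the frame of eye below -0.006 m and horizontal distance between pin_tip and eye below 0.03 m and angle between the z axis of pin_tip and the z axis of eye, either way round below 0.3 rad and distance between pin_tip and eye below 0.05 m), for 0.1 s.
3. the pin is fully home through the eye in the index hole (z of pin_collar in the frame of eye between -0.004 and 0.004 m and distance between pin_collar and eye below 0.006 m and angle between the z axis of pin_tip and the z axis of eye, either way round below 0.12 rad), for 0.2 s.
At the end, for the whole second after the job is handed in: The pin sits fully home through the carriage's eye and the index hole: underside of its collar within 4 mm of the carriage's top face and within 6 mm of the eye's centre, its axis within 0.12 rad of the eye's, at rest and released (all of step 3 and linear speed of pin below 0.02 m/s); the robot touches nothing.
It fails at once if a loose bystander (tin, mug, tape measure, nut, hoof model or wedge) is moved by more than 30 mm (distance of any of grease_tin, enamel_mug, tape_measure, big_nut, hoof_model, wood_wedge from where it was at the start of the episode above 0.03 m).
It also fails if it takes over 58 s, if anything falls off the work surface, if the arm or the gripper's body presses on something with over 40 N, if the wrist force passes 120 N, or if a joint passes its speed limit or range.

## Working session

There is one attempt and no reset: what is moved stays moved. The work goes in short steps, Python scripts to look and compute and a tool call to move; the robot and the scene stay as the last step left them, time stands still between calls to the robot, and variables do not carry over. Pictures are saved under pics/ and viewed, at most 10 in all, crops included, and the job is handed in when it is done.

Besides the shell and the picture viewer there is one more tool, called as name([rows], argument=value, ...), one row to a line, values as JSON. drive_tool: Moves the arm, as the interface text tells. Its arguments: {"type":"object","properties":{"steps":{"type":"array"},"jaw":{"type":"number"},"newtons":{"type":"number"}},"required":["steps"]}

```bash
ls; mkdir -p pics
python3 - <<'E'
from bench import ctrl
import cv2,numpy as np
ims=[]
for n in ["scene","top"]:
    im=ctrl.camera(n); cv2.imwrite(f"pics/{n}0.png",im[:,:,::-1])
    p=ctrl.camera_params(n); print(n,np.round(p["intrinsics"],1).tolist(),np.round(p["cam_to_world"],3).tolist())
    for q in ["pin_grip","pin","block_hole","eye","carriage","jig","bed","pin_collar"]:
        print(q,[(round(d["p"],2),np.round(d["location"]).tolist(),int(d["mask"].sum())) for d in ctrl.silhouettes(q,n)][:5])
p=ctrl.camera_params("wrist");print(p)
print(ctrl.read_state())
E
```

```text
pics
scene [[492.2, 0.0, 267.6], [0.0, 492.2, 179.4], [0.0, 0.0, 1.0]] [[-0.877, -0.367, 0.31, 0.107], [-0.481, 0.684, -0.548, 0.809], [-0.011, -0.63, -0.777, 1.26], [0.0, 0.0, 0.0, 1.0]]
pin_grip [(0.61, [250.0, 234.0], 726), (0.37, [301.0, 146.0], 580)]
pin [(0.71, [246.0, 223.0], 127)]
block_hole [(0.73, [248.0, 235.0], 703), (0.73, [249.0, 282.0], 1077)]
eye [(0.78, [302.0, 147.0], 542)]
carriage [(0.67, [301.0, 142.0], 550)]
jig [(0.3, [304.0, 148.0], 566), (0.21, [250.0, 224.0], 137)]
bed [(0.71, [298.0, 153.0], 1429)]
pin_collar []
top [[485.5, 0.0, 251.5], [0.0, 485.5, 191.4], [0.0, 0.0, 1.0]] [[-0.008, -0.992, 0.129, 0.386], [-1.0, 0.006, -0.014, -0.001], [0.013, -0.129, -0.992, 1.716], [0.0, 0.0, 0.0, 1.0]]
pin_grip [(0.74, [301.0, 202.0], 1511), (0.53, [203.0, 204.0], 62)]
pin [(0.48, [205.0, 207.0], 60)]
block_hole [(0.66, [164.0, 228.0], 601), (0.64, [208.0, 206.0], 520)]
eye [(0.57, [306.0, 206.0], 543)]
carriage [(0.65, [304.0, 204.0], 547)]
jig [(0.62, [301.0, 204.0], 1935)]
bed [(0.92, [300.0, 204.0], 1529)]
pin_collar [(0.55, [205.0, 208.0], 61)]
{'intrinsics': arra
[... 532 characters left out ...]
: array([-1.50035894e+00,  3.80581967e-01,  1.29742164e+00,  5.67458163e-06,
        1.46363680e+00, -2.15278587e-01]), 'joint_vel': array([ 9.65260396e-05,  1.53937046e-03,  1.08070456e-04, -1.73402005e-03,
       -1.07715659e-03, -6.55353729e-05]), 'tau': array([ 6.20385799e-04, -4.37795842e+01, -2.24728149e+01,  7.13222916e-02,
        3.13404633e-02, -2.93874024e-06]), 'tool_pos': array([ 0.15502226, -0.52766257,  0.23875078]), 'eef_rot': array([-2.36113928e-05,  9.89813183e-01,  1.42372263e-01,  4.54136952e-06]), 'ft_force': array([ 0.42585194,  0.1256081 , -0.18250888]), 'torque': array([-0.0213754 , -0.08100571, -0.01135245]), 'gripper_force': 0.0, 'gripper_width': 0.0883469292452777}
```

```bash
python3 -c "
import cv2,numpy as np
a=cv2.imread('pics/scene0.png');b=cv2.imread('pics/top0.png')
cv2.imwrite('pics/both.png',cv2.resize(np.vstack([a,b]),(800,1200))[:600]);cv2.imwrite('pics/b2.png',cv2.resize(b,(800,600)))"
```

```text
(no output)
```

View pics/both.png

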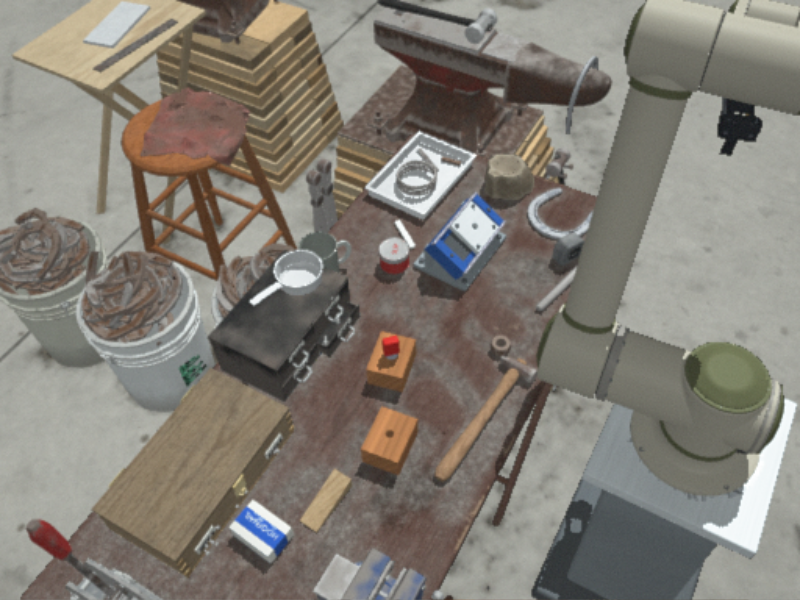

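View pics/b2.png

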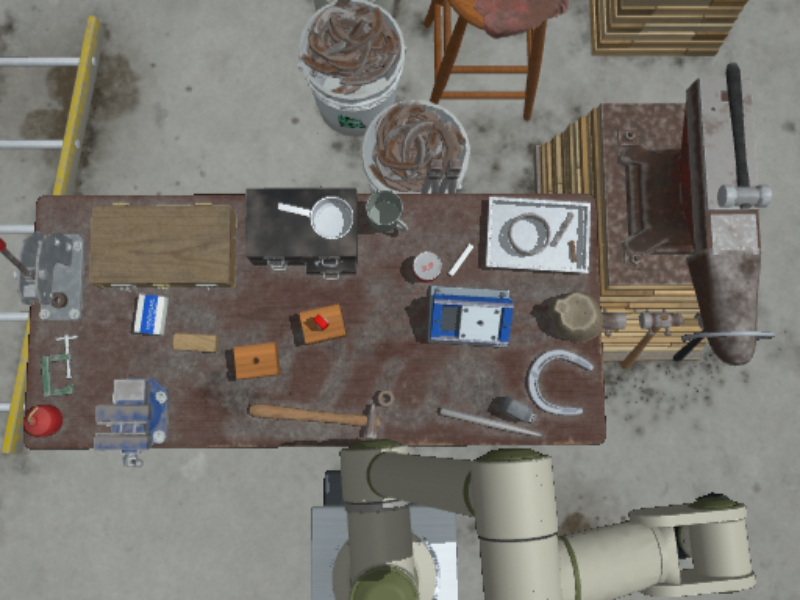

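```bash
cat > h.py <<'E'
from bench import ctrl
import numpy as np, cv2
from scipy.spatial.transform import Rotation as R
def rot(q): return R.from_quat([q[1],q[2],q[3],q[0]])
def pose():
    s=ctrl.read_state(); return np.array(s["tool_pos"]),rot(s["eef_rot"])
def cam(n):
    p=ctrl.camera_params(n)
    if n!="wrist": return p["intrinsics"],np.array(p["cam_to_world"])
    T=np.eye(4); T[:3,3],r=pose(); T[:3,:3]=r.as_matrix()
    return p["intrinsics"],T@p["tool_from_camera"]
def ray(c,uv):
    K,T=c; d=T[:3,:3]@np.linalg.solve(K,[uv[0],uv[1],1]); return T[:3,3],d/np.linalg.norm(d)
def at_z(c,uv,z):
    o,d=ray(c,uv); return o+d*(z-o[2])/d[2]
def tri(obs):
    A=np.zeros((3,3));b=np.zeros(3);rs=[ray(c,u) for c,u in obs]
    for o,d in rs:
        P=np.eye(3)-np.outer(d,d);A+=P;b+=P@o
    x=np.linalg.solve(A,b); return x,[np.linalg.norm((np.eye(3)-np.outer(d,d))@(x-o)) for o,d in rs]
def proj(c,X):
    K,T=c; p=T[:3,:3].T@(np.asarray(X)-T[:3,3]); p=K@p; return p[:2]/p[2]
def go(p,r):
    p0,r0=pose(); d=r0.inv().apply(np.asarray(p)-p0)*1e3; a=(r0.inv()*r).as_rotvec(degrees=True)
    print("dp",d.round(1),"ang",a.round(2),"rows",round(max(np.linalg.norm(d)/41.7,np.linalg.norm(a)/7.16),1))
def tool(z,y):
    z=np.array(z,float)/np.linalg.norm(z); y=np.array(y,float); y-=z*(y@z); y/=np.linalg.norm(y)
    return R.from_matrix(np.c_[np.cross(y,z),y,z])
E
python3 - <<'E'
from h import *
S,T=cam("scene"),cam("top")
def m(q,n,i=0): return ctrl.silhouettes(q,n)[i]
cs,ct=m("carriage","scene"),m("carriage","top")
bs,bt=m("bed","scene"),m("bed","top")
print("car",tri([(S,cs["location"]),(T,ct["location"])]))
print("bed",tri([(S,bs["location"]),(T,bt["location"])]))
print("eye dot",tri([(S,[295.7,144.6]),(T,[307.2,206.9])]))
for q,d in [("car",ct),("bed",bt)]:
    c=np.argwhere(d["mask"])[:,::-1].astype(np.float32); r=cv2.minAreaRect(c); 
    print(q,[at_z(T,u,.09).round(3).tolist() for u in cv2.boxPoints(r)])
for d in ctrl.silhouettes("pin_grip","top"):
    c=np.argwhere(d["mask"])[:,::-1].astype(np.float32); print(d["p"],[at_z(T,u,.097).round(3).tolist() for u in cv2.boxPoints(cv2.minAreaRect(c))],at_z(T,d["location"],.09))
for d in ctrl.silhouettes("block_hole","top"):
    c=np.argwhere(d["mask"])[:,::-1].astype(np.float32); print(d["p"],[at_z(T,u,.05).round(3).tolist() for u in cv2.boxPoints(cv2.minAreaRect(c))])
pin=at_z(T,[205,206],.09); print(pin)
p=pin+[0,0,.17]; go(p,tool([0,0,-1],[0.4,1,0])); go(p,tool([0,0,-1],[-.4,-1,0]))
E
```

```text
car (array([ 0.55304394, -0.20236967,  0.09296062]), [np.float64(0.002122438095224639), np.float64(0.0021224380952243895)])
bed (array([ 0.55722747, -0.19106797,  0.05107048]), [np.float64(0.0024215925611554166), np.float64(0.002421592561155346)])
eye dot (array([ 0.55874503, -0.20860124,  0.07175456]), [np.float64(0.013461252697608415), np.float64(0.013461252697608254)])
car [[0.582, -0.167, 0.09], [0.581, -0.255, 0.09], [0.51, -0.254, 0.09], [0.511, -0.166, 0.09]]
bed [[0.509, -0.097, 0.09], [0.611, -0.105, 0.09], [0.598, -0.288, 0.09], [0.496, -0.279, 0.09]]
0.74 [[0.512, -0.098, 0.097], [0.614, -0.108, 0.097], [0.598, -0.282, 0.097], [0.497, -0.271, 0.097]] [ 0.56050589 -0.19131443  0.09      ]
0.53 [[0.563, 0.146, 0.097], [0.562, 0.119, 0.097], [0.536, 0.119, 0.097], [0.536, 0.145, 0.097]] [0.55689463 0.13812321 0.09      ]
0.66 [[0.501, 0.328, 0.05], [0.511, 0.231, 0.05], [0.439, 0.222, 0.05], [0.429, 0.318, 0.05]]
0.64 [[0.576, 0.186, 0.05], [0.598, 0.096, 0.05], [0.524, 0.078, 0.05], [0.502, 0.167, 0.05]]
[0.54976582 0.13271834 0.09      ]
dp [ 564.9 -522.3  -21.3] ang [  -0.     -0.   -141.82] rows 19.8
dp [ 564.9 -522.3  -21.3] ang [-0.    0.   38.18] rows 18.5
```

```bash
python3 -c "
import cv2
b=cv2.imread('pics/top0.png')[170:230,180:340];a=cv2.imread('pics/scene0.png')[110:260,225:345]
a=cv2.resize(a,(480,600),interpolation=3);b=cv2.resize(b,(320*5//2,300),interpolation=3);cv2.imwrite('pics/c1.png',b)"
```

```text
(no output)
```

View pics/c1.png

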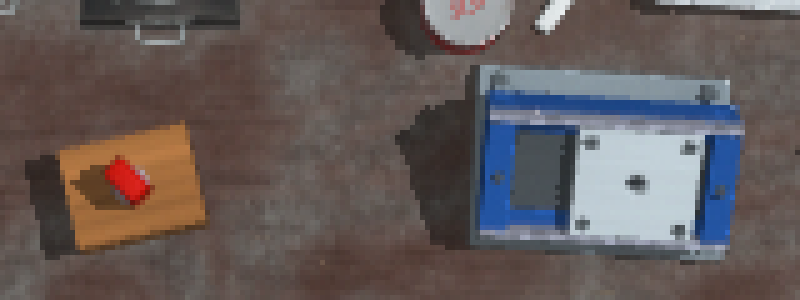

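Run:
```python
from h import *
go([.57,-.2,.27],tool([0,0,-1],[0,-1,0]))
```

```text
dp [ 490.5 -197.4  -31.3] ang [-0.    0.   16.37] rows 12.7
```

drive_tool([
  {"dp":[490,-197,-31],"angular":[0,0,16.4]},
  {"dp":[490,-197,-31],"angular":[0,0,16.4]},
  {"dp":[490,-197,-31],"angular":[0,0,16.4]},
  {"dp":[490,-197,-31],"angular":[0,0,16.4]},
  {"dp":[490,-197,-31],"angular":[0,0,16.4]},
  {"dp":[490,-197,-31],"angular":[0,0,16.4]},
  {"dp":[490,-197,-31],"angular":[0,0,16.4]},
  {"dp":[490,-197,-31],"angular":[0,0,16.4]},
  {"dp":[490,-197,-31],"angular":[0,0,16.4]},
  {"dp":[490,-197,-31],"angular":[0,0,16.4]},
  {"dp":[490,-197,-31],"angular":[0,0,16.4]},
  {"dp":[490,-197,-31],"angular":[0,0,16.4]},
])

```text
time_s: 2.2
tool_pos: [0.5449, -0.2194, 0.2681]
eef_rot: [0.0, 1.0, -0.0, 0.0]
ft_force: [0.0, -0.7, 0.9]
gripper_width: 0.0883
gripper_force: 0.0
```

Run:
```python
from h import *
print(pose()[0], pose()[1].as_matrix().round(3).tolist(), ctrl.read_state()["joint_vel"].round(2))
ctrl.camera("top")
W=cam("wrist"); im=ctrl.camera("wrist"); np.save("W1.npy",W[1])
cv2.imwrite("pics/w1.png",cv2.resize(im[:,:,::-1],(768,576)))
for q in ["eye","carriage","bed","jig"]:
    print(q,[(round(d["p"],2),np.round(d["location"]).tolist(),cv2.boxPoints(cv2.minAreaRect(np.argwhere(d["mask"])[:,::-1].astype(np.float32))).round().tolist()) for d in ctrl.silhouettes(q,"wrist")][:2])
```

```text
[ 0.54489683 -0.21943451  0.2680569 ] [[1.0, -0.0, 0.0], [-0.0, -1.0, -0.0], [0.0, 0.0, -1.0]] [ 0.84  0.42 -0.77 -0.    0.34  0.84]
eye [(0.73, [253.0, 157.0], [[208.0, 184.0], [212.0, 126.0], [302.0, 133.0], [298.0, 190.0]])]
carriage [(0.66, [256.0, 156.0], [[208.0, 183.0], [212.0, 126.0], [302.0, 133.0], [298.0, 189.0]])]
bed [(0.64, [235.0, 144.0], [[138.0, 181.0], [145.0, 88.0], [333.0, 103.0], [326.0, 195.0]])]
jig [(0.59, [239.0, 128.0], [[138.0, 182.0], [147.0, 60.0], [336.0, 75.0], [326.0, 197.0]])]
```

View pics/w1.png

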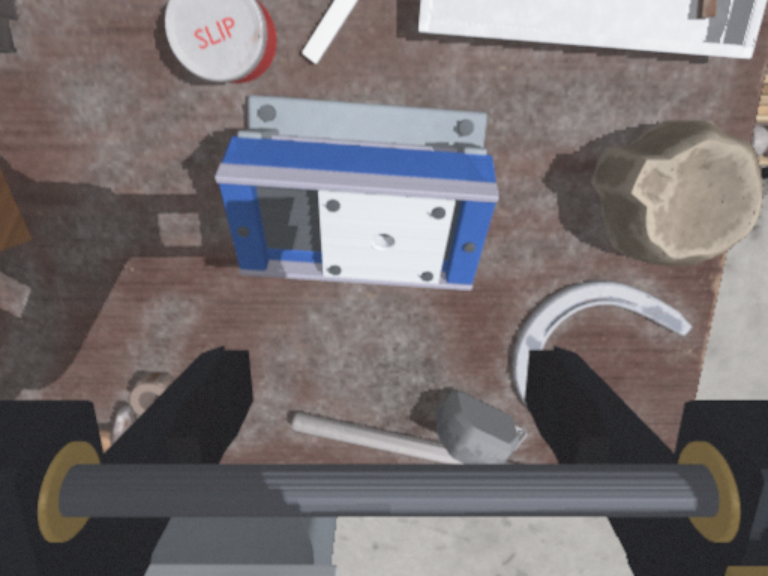

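Run:
```python
from h import *
T=cam("top");W=(cam("wrist")[0],np.load("W1.npy"))
eye,e=tri([(T,[307.4,206.6]),(W,[255.3,160.7])]); print("eye",eye,e)
# fit carriage corner quads: screw corners in plane -> yaw from wrist view, plane via eye with 32deg tilt
for yaw in range(-16,17,4):
    a=np.radians(yaw); y=np.array([-np.sin(a),np.cos(a),0]);f=np.array([-np.cos(a),-np.sin(a),0])
    z=f*np.sin(np.radians(32))+[0,0,np.cos(np.radians(32))]; x=np.cross(y,z)
    pts=[]
    for uv in [(333,205),(438,212),(427,276),(335,270)]:
        o,d=ray(W,np.array(uv)/1.5); X=o+d*((eye-o)@z)/(d@z)-eye; pts.append([X@x,X@y])
    print(yaw,(np.array(pts)*1e3).round(1).tolist())
go([.52,.11,.25],tool([0,0,-1],[.65,-.76,0]))
```

```text
eye [ 0.54693325 -0.2118693   0.08025507] [np.float64(0.0014097803711354013), np.float64(0.0014097803711354605)]
-16 [[19.4, 38.9], [38.2, -24.9], [-21.6, -36.2], [-42.4, 27.6]]
-12 [[23.0, 37.5], [35.8, -27.3], [-25.2, -35.1], [-39.4, 29.9]]
-8 [[26.4, 35.9], [33.2, -29.5], [-28.7, -33.8], [-36.2, 32.1]]
-4 [[29.7, 34.1], [30.4, -31.6], [-32.1, -32.2], [-32.8, 34.0]]
0 [[32.8, 32.1], [27.3, -33.4], [-35.4, -30.3], [-29.2, 35.6]]
4 [[35.7, 29.9], [24.1, -35.1], [-38.4, -28.2], [-25.5, 37.0]]
8 [[38.3, 27.5], [20.7, -36.6], [-41.2, -25.9], [-21.7, 38.1]]
12 [[40.7, 25.0], [17.2, -37.8], [-43.8, -23.4], [-17.8, 39.0]]
16 [[42.8, 22.4], [13.6, -38.8], [-46.1, -20.8], [-13.9, 39.5]]
dp [ -23.3 -331.8   17.7] ang [-1.000e-02  3.000e-02 -4.062e+01] rows 8.0
```

drive_tool([
  {"dp":[-23,-332,18],"angular":[0,0,-40.6]},
  {"dp":[-23,-332,18],"angular":[0,0,-40.6]},
  {"dp":[-23,-332,18],"angular":[0,0,-40.6]},
  {"dp":[-23,-332,18],"angular":[0,0,-40.6]},
  {"dp":[-23,-332,18],"angular":[0,0,-40.6]},
  {"dp":[-23,-332,18],"angular":[0,0,-40.6]},
  {"dp":[-23,-332,18],"angular":[0,0,-40.6]},
  {"dp":[-23,-332,18],"angular":[0,0,-40.6]},
  {"dp":[-23,-332,18],"angular":[0,0,-40.6]},
  {"dp":[-23,-332,18],"angular":[0,0,-40.6]},
])

```text
time_s: 3.33
tool_pos: [0.5201, 0.1113, 0.2499]
eef_rot: [0.0, 0.938, 0.347, -0.0]
ft_force: [0.1, -0.9, 0.6]
gripper_width: 0.0882
gripper_force: 0.0
```

Run:
```python
from h import *
ctrl.camera("top")
print(pose()[0], ctrl.read_state()["q"].round(2))
W=cam("wrist"); im=ctrl.camera("wrist"); np.save("W2.npy",W[1])
cv2.imwrite("pics/w2.png",cv2.resize(im[:,:,::-1],(768,576)))
for q in ["pin_grip","pin","block_hole"]:
  for d in ctrl.silhouettes(q,"wrist")[:2]:
    print(q,round(d["p"],2),d["location"],d["mask"].sum())
hsv=cv2.cvtColor(im,cv2.COLOR_RGB2HSV); m=((hsv[...,0]<6)|(hsv[...,0]>174))&(hsv[...,1]>190)&(hsv[...,2]>90)
n,l,s,c=cv2.connectedComponentsWithStats(m.astype(np.uint8)); print(s,c)
```

```text
[0.52047002 0.11002839 0.24996503] [-0.01  0.34  1.33 -0.    1.47  0.85]
pin_grip 0.58 [263.8, 118.9] 754
pin 0.71 [262.5, 120.6] 764
block_hole 0.62 [249.2, 115.3] 5669
block_hole 0.56 [98.0, 79.6] 8438
[[     0      0    512    384 196608]] [[255.5 191.5]]
```

View pics/w2.png

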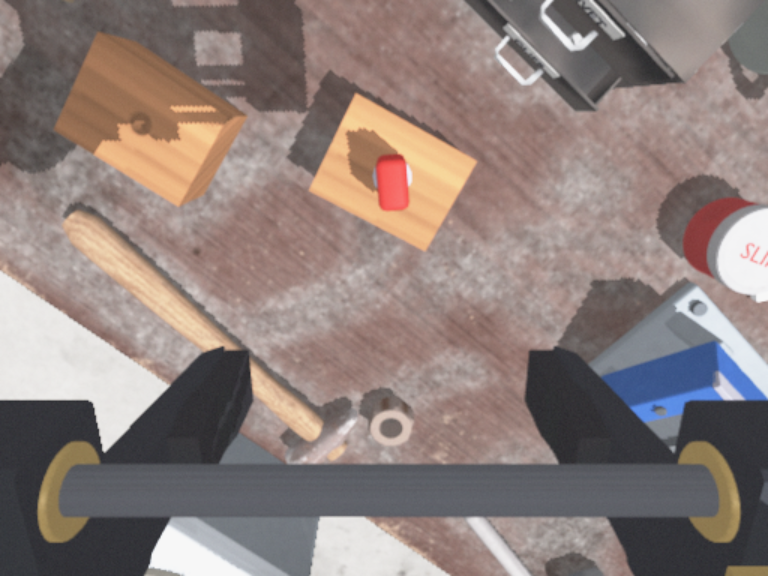

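Run:
```python
from h import *
T=cam("top");W=(cam("wrist")[0],np.load("W2.npy"))
print(at_z(W,[262.6,123],.097),at_z(W,[262.6,120],.079),at_z(T,[205.6,206.2],.087))
a=at_z(W,[392/1.5,155/1.5],.097)-at_z(W,[395/1.5,208/1.5],.097);print("handle dir",np.degrees(np.arctan2(a[1],a[0])))
g=at_z(W,[262.6,123],.097); g[2]=.079
for y in (0.65,-.76),: go(g+[0,0,.05-.019],tool([0,0,-1],[*y,0])); go(g+[0,0,-.019],tool([0,0,-1],[*y,0]))
```

```text
[0.55373171 0.13323218 0.097     ] [0.55398362 0.1332069  0.079     ] [0.54937777 0.13094359 0.087     ]
handle dir 43.9783372719272
dp [ 40.6   2.9 139.9] ang [ 0.01 -0.   -0.12] rows 3.5
dp [ 40.6   2.9 189.9] ang [ 0.01 -0.   -0.12] rows 4.7
```

drive_tool([
  {"dp":[20,1.5,40],"angular":[0,0,-1]},
  {"dp":[40.5,3,80],"angular":[0,0,-2.5]},
  {"dp":[40.5,3,115],"angular":[0,0,-2.5]},
  {"dp":[40.5,3,150],"angular":[0,0,-2.5]},
  {"dp":[40.5,3,175],"angular":[0,0,-2.5]},
  {"dp":[40.5,3,190],"angular":[0,0,-2.5]},
  {"dp":[40.5,3,190],"angular":[0,0,-2.5]},
  {"dp":[40.5,3,190],"angular":[0,0,-2.5]},
], jaw=60, newtons=30)

```text
time_s: 4.25
tool_pos: [0.5536, 0.134, 0.0598]
eef_rot: [-0.0, 0.93, 0.366, -0.0]
ft_force: [-0.1, 0.7, 1.2]
gripper_width: 0.0526
gripper_force: 0.0
```

drive_tool([
  {"dp":[0,0,0],"angular":[0,0,0]},
  {"dp":[0,0,0],"angular":[0,0,0]},
  {"dp":[0,0,0],"angular":[0,0,0]},
  {"dp":[0,0,0],"angular":[0,0,0]},
  {"dp":[0,0,0],"angular":[0,0,0]},
  {"dp":[0,0,0],"angular":[0,0,0]},
  {"dp":[0,0,0],"angular":[0,0,0]},
], jaw=5, newtons=30)

```text
time_s: 4.83
tool_pos: [0.5535, 0.1349, 0.0602]
eef_rot: [0.0, 0.93, 0.367, 0.0]
ft_force: [-1.6, -0.1, 4.0]
gripper_width: 0.0177
gripper_force: 30.0
```

drive_tool([
  {"dp":[0,0,-10],"angular":[0,0,0]},
  {"dp":[0,0,-25],"angular":[0,0,0]},
  {"dp":[0,0,-45],"angular":[0,0,0]},
  {"dp":[0,0,-70],"angular":[0,0,0]},
  {"dp":[0,0,-100],"angular":[0,0,0]},
  {"dp":[0,0,-120],"angular":[0,0,0]},
  {"dp":[0,0,-120],"angular":[0,0,0]},
  {"dp":[0,0,-120],"angular":[0,0,0]},
])

```text
time_s: 5.5
tool_pos: [0.5533, 0.1349, 0.1803]
eef_rot: [0.0, 0.93, 0.367, 0.001]
ft_force: [-0.6, 0.5, -2.2]
gripper_width: 0.0178
gripper_force: 30.0
```

Run:
```python
from h import *
p,r=pose(); print(p)
S=cam("scene");im=ctrl.camera("scene");W=cam("wrist");iw=ctrl.camera("wrist")
tip=r.apply([0,0,.05])+p; u=proj(S,tip).round().astype(int); print("pred tip scene",proj(S,tip),"wrist",proj(W,tip))
for n in("scene","wrist"):
  for q in("pin","pin_tip"):
    for d in ctrl.silhouettes(q,n)[:1]: print(n,q,d["p"],d["location"],d["mask"].sum())
a=cv2.resize(im[u[1]-60:u[1]+20,u[0]-35:u[0]+35],(525,600),interpolation=cv2.INTER_CUBIC)[:, :, ::-1]
w=iw[200:384,180:340][:,:,::-1]; w=cv2.resize(w,(275,316))
o=np.zeros((600,800,3),np.uint8);o[:,:525]=a;o[:316,525:]=w;cv2.imwrite("pics/g.png",o);print(u)
```

```text
[0.55332675 0.13493466 0.18029141]
pred tip scene [248.02593607 210.31751167] wrist [258.23637961 212.42199534]
scene pin_tip 0.71 [205.8, 317.8] 593
wrist pin 0.89 [256.6, 263.8] 3849
wrist pin_tip 0.8 [256.0, 268.4] 3895
[248 210]
```

View pics/g.png

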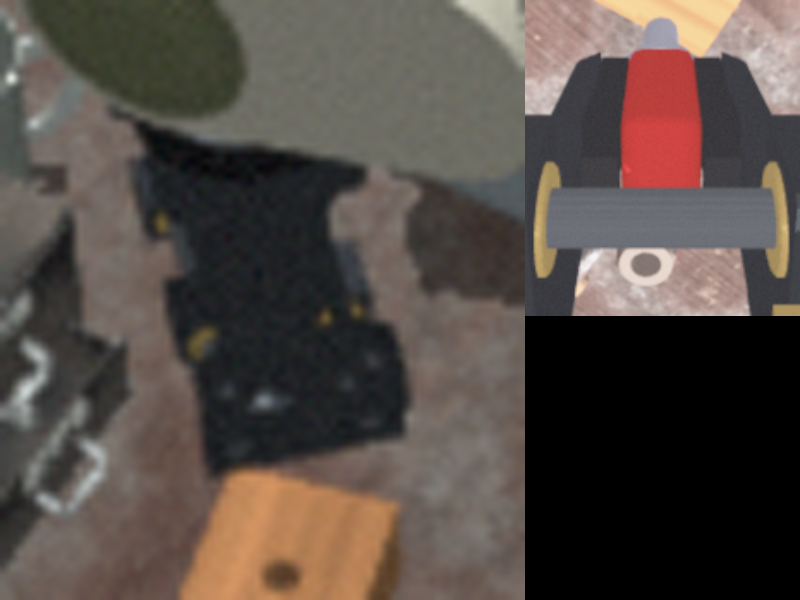

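Run:
```python
from h import *
W=cam("wrist");iw=ctrl.camera("wrist");p,r=pose()
cv2.imwrite("pics/wraw.png",iw[:,:,::-1])
cv2.imwrite("pics/t.png",cv2.resize(iw[195:245,225:290][:,:,::-1],(780,600),interpolation=cv2.INTER_NEAREST))
for dx in(-4,-2,0,2):
  for z,rad in((.050,3.5),(.044,6)):
    print(dx,z,"top edge row",proj(W,p+r.apply([(dx+rad)/1e3,0,z])).round(1),"side cols",proj(W,p+r.apply([dx/1e3,rad/1e3,z]))[0].round(1),proj(W,p+r.apply([dx/1e3,-rad/1e3,z]))[0].round(1))
  # handle top face rear/front edges: top at tool z=-.037
  print("handle top edge +x",proj(W,p+r.apply([(dx+15)/1e3,0,-.037])).round(1),"bottom edge +x",proj(W,p+r.apply([(dx+15)/1e3,0,.003])).round(1))
```

```text
-4 0.05 top edge row [257.7 213.1] side cols 263.3 252.1
-4 0.044 top edge row [257.6 213.2] side cols 267.6 247.7
handle top edge +x [256.6 277.5] bottom edge +x [257.2 229.6]
-2 0.05 top edge row [257.7 210.1] side cols 263.3 252.0
-2 0.044 top edge row [257.6 210.1] side cols 267.6 247.7
handle top edge +x [256.6 272.8] bottom edge +x [257.2 225.7]
0 0.05 top edge row [257.7 207.1] side cols 263.3 252.0
0 0.044 top edge row [257.6 207. ] side cols 267.6 247.7
handle top edge +x [256.6 268. ] bottom edge +x [257.2 221.9]
2 0.05 top edge row [257.7 204. ] side cols 263.4 252.0
2 0.044 top edge row [257.6 203.8] side cols 267.6 247.6
handle top edge +x [256.6 263.1] bottom edge +x [257.2 218. ]
```

View pics/t.png

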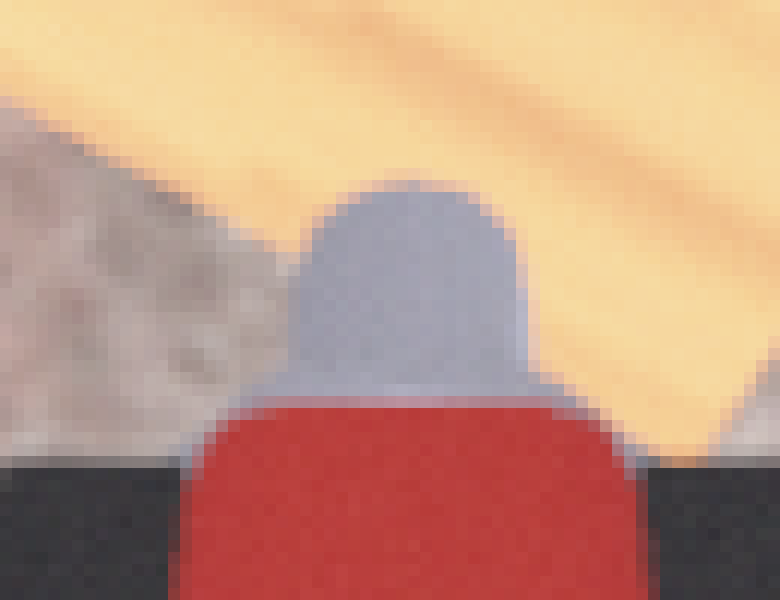

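```bash
cat >> h.py <<'E'
a=np.radians(-4.2); EY=np.array([-np.sin(a),np.cos(a),0]); EZ=np.array([-np.cos(a),-np.sin(a),0])*np.sin(np.radians(32))+np.array([0,0,np.cos(np.radians(32))]); EX=np.cross(EY,EZ)
RT=tool(-EZ,-EY)
EYE=np.array([.547,-.212,.080])
def tcp_for_tip(t): return np.asarray(t)-RT.apply([-.002,0,.050])
E
python3 - <<'E'
from h import *
go(tcp_for_tip(EYE+.035*EZ),RT); print(tcp_for_tip(EYE+.035*EZ))
E
```

```text
dp [-270.8  217.4   25.9] ang [-13.22  30.24  46.01] rows 8.4
[ 0.50376937 -0.20882534  0.15314393]
```

drive_tool([
  {"dp":[-34,27,-10],"angular":[-1.6,3.7,5.7]},
  {"dp":[-68,54,-15],"angular":[-3.2,7.4,11.4]},
  {"dp":[-101,81,-20],"angular":[-4.9,11.2,17]},
  {"dp":[-135,108,-20],"angular":[-6.5,15,22.8]},
  {"dp":[-169,136,-20],"angular":[-8.2,18.9,28.7]},
  {"dp":[-203,163,-20],"angular":[-9.9,22.6,34.4]},
  {"dp":[-237,190,-20],"angular":[-11.5,26.4,40.2]},
  {"dp":[-271,217,-10],"angular":[-13.2,30.2,46]},
  {"dp":[-271,217,10],"angular":[-13.2,30.2,46]},
  {"dp":[-271,217,26],"angular":[-13.2,30.2,46]},
  {"dp":[-271,217,26],"angular":[-13.2,30.2,46]},
  {"dp":[-271,217,26],"angular":[-13.2,30.2,46]},
])

```text
time_s: 6.85
tool_pos: [0.5034, -0.2085, 0.1533]
eef_rot: [0.009, 0.961, -0.035, 0.275]
ft_force: [-0.1, -0.2, -0.8]
gripper_width: 0.0179
gripper_force: 30.0
```

Run:
```python
from h import *
p,r=pose(); print(p,(r.inv()*RT).as_rotvec(degrees=True).round(2))
W=cam("wrist");im=ctrl.camera("wrist"); np.save("W3.npy",W[1])
t=proj(W,p+r.apply([-.002,0,.05])).round().astype(int); print("tip pred",t,"eye pred",proj(W,EYE))
x0=t[0]-60;y0=t[1]-110
cv2.imwrite("pics/w3.png",cv2.resize(im[y0:y0+140,x0:x0+120][:,:,::-1],(514,600),interpolation=cv2.INTER_CUBIC));print(x0,y0)
S=cam("scene");ctrl.camera("scene")
for q in ["eye","carriage"]:
  for d in ctrl.silhouettes(q,"wrist")[:1]: print(q,d["p"],d["location"],cv2.boxPoints(cv2.minAreaRect(np.argwhere(d["mask"])[:,::-1].astype(np.float32))).round().tolist())
```

```text
[ 0.50337392 -0.2085107   0.15331283] [-0.08  0.04 -0.05]
tip pred [260 215] eye pred [260.16591116 195.29241339]
200 105
eye 0.62 [256.8, 181.7] [[196.0, 139.0], [319.0, 137.0], [321.0, 243.0], [198.0, 245.0]]
carriage 0.6 [256.4, 185.0] [[196.0, 138.0], [319.0, 138.0], [319.0, 244.0], [196.0, 244.0]]
```

View pics/w3.png

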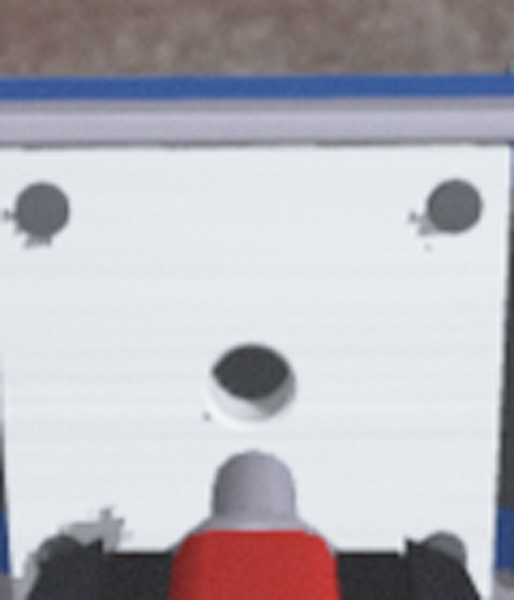

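Run:
```python
from h import *
p,r=pose(); W=(cam("wrist")[0],np.load("W3.npy"))
def intool(uv,z):
    o,d=ray(W,uv); o=r.inv().apply(o-p); d=r.inv().apply(d); return o+d*(z-o[2])/d[2]
for h in (25,30,35,40):
    z=.05+h/1e3; e=intool([259.0,194.6],z); w=np.linalg.norm(intool([269.05,194.6],z)-intool([249,194.6],z))
    sc=np.linalg.norm(intool([200+454/4.286,105+207/4.286],z-.003)-intool([200+42/4.286,105+210/4.286],z-.003))
    print(h,(e*1e3).round(1),"dia",w*1e3,"screws y",sc*1e3)
print("tip",[ (intool([259.2,210.2],.05)*1e3).round(1)])
print(r.inv().apply(EYE-p)*1e3)
```

```text
25 [ 1.2 -0.2 75. ] dia 13.642992229908065 screws y 62.01934974803003
30 [-0.6 -0.2 80. ] dia 13.954887594360548 screws y 63.45690594023146
35 [-2.4 -0.2 85. ] dia 14.266782958813026 screws y 64.89446213243286
40 [-4.3 -0.2 90. ] dia 14.578678323265505 screws y 66.33201832463429
tip [array([ 0.3,  0. , 50. ])]
[-3.43766681  0.65181479 86.29002053]
```

drive_tool([
  {"dp":[1,0,8],"angular":[0,0,0]},
  {"dp":[1,0,16],"angular":[0,0,0]},
  {"dp":[1,0,22],"angular":[0,0,0]},
  {"dp":[1,0,22],"angular":[0,0,0]},
  {"dp":[1,0,22],"angular":[0,0,0]},
])

```text
time_s: 7.47
tool_pos: [0.5162, -0.2093, 0.1351]
eef_rot: [0.01, 0.961, -0.035, 0.275]
ft_force: [0.2, 0.4, -1.5]
gripper_width: 0.0178
gripper_force: 30.0
```

Run:
```python
from h import *
ctrl.camera("top")
im=ctrl.camera("wrist");cv2.imwrite("pics/w4.png",cv2.resize(im[170:250,210:310][:,:,::-1],(750,600),interpolation=cv2.INTER_CUBIC))
print(pose()[0])
```

```text
[ 0.51611637 -0.20953786  0.13563082]
```

View pics/w4.png

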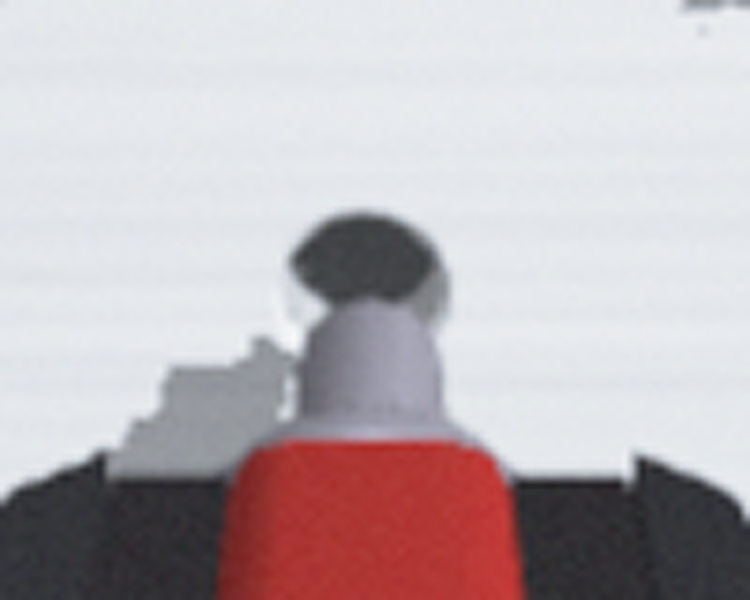

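drive_tool([
  {"dp":[0.3,-0.3,5],"angular":[0,0,0]},
  {"dp":[0.3,-0.3,9],"angular":[0,0,0]},
  {"dp":[0.3,-0.3,12],"angular":[0,0,0]},
  {"dp":[0.3,-0.3,15],"angular":[0,0,0]},
  {"dp":[0.3,-0.3,15],"angular":[0,0,0]},
])

```text
time_s: 7.98
tool_pos: [0.5244, -0.2098, 0.1225]
eef_rot: [0.01, 0.961, -0.035, 0.276]
ft_force: [0.3, -0.9, -1.1]
gripper_width: 0.018
gripper_force: 30.0
```

drive_tool([
  {"dp":[0,0,2],"angular":[0,0,0]},
  {"dp":[0,0,4],"angular":[0,0,0]},
  {"dp":[0,0,5],"angular":[0,0,0]},
  {"dp":[0,0,5],"angular":[0,0,0]},
])

```text
time_s: 8.32
tool_pos: [0.5268, -0.2098, 0.1185]
eef_rot: [0.01, 0.961, -0.035, 0.276]
ft_force: [-1.4, 0.8, -2.2]
gripper_width: 0.0176
gripper_force: 30.0
```

drive_tool([
  {"dp":[0,0,1.5],"angular":[0,0,0]},
  {"dp":[0,0,3],"angular":[0,0,0]},
  {"dp":[0,0,4],"angular":[0,0,0]},
  {"dp":[0,0,4],"angular":[0,0,0]},
])

```text
time_s: 8.65
tool_pos: [0.5289, -0.21, 0.1151]
eef_rot: [0.01, 0.961, -0.035, 0.276]
ft_force: [-2.3, 1.2, -3.7]
gripper_width: 0.0176
gripper_force: 30.0
```

drive_tool([
  {"dp":[-0.5,0,1.5],"angular":[0,0,0]},
  {"dp":[-0.5,0,3],"angular":[0,0,0]},
  {"dp":[-0.5,0,4],"angular":[0,0,0]},
  {"dp":[-0.5,0,4],"angular":[0,0,0]},
])

```text
time_s: 8.98
tool_pos: [0.5308, -0.2104, 0.1132]
eef_rot: [0.011, 0.96, -0.035, 0.277]
ft_force: [-13.4, 2.8, 14.5]
gripper_width: 0.0177
gripper_force: 30.0
```

```bash
cat > f.py <<'E'
from h import *
p,r=pose();s=ctrl.read_state()
print("t",s["time_s"],"F tool",r.inv().apply(s["ft_force"]).round(1),"tq tool",r.inv().apply(s["torque"]).round(2),"p in eye frame mm",(np.array([EX,EY,EZ])@(p-EYE)*1e3).round(1))
E
python3 f.py
```

```text
t 8.9833 F tool [ -3.8  -1.8 -19.5] tq tool [ 0.39 -1.08  0.05] p in eye frame mm [ 3.8  0.4 36.8]
```

drive_tool([
  {"dp":[-0.5,0,-0.6],"angular":[0,0,0]},
  {"dp":[-0.5,-1.5,-0.6],"angular":[0,0,0]},
  {"dp":[-0.5,-3,-0.6],"angular":[0,0,0]},
  {"dp":[-0.5,-4.5,-0.6],"angular":[0,0,0]},
  {"dp":[-0.5,-6,-0.6],"angular":[0,0,0]},
  {"dp":[-0.5,-7,-0.6],"angular":[0,0,0]},
  {"dp":[-0.5,-7,-0.6],"angular":[0,0,0]},
], newtons=50)

```text
time_s: 9.57
tool_pos: [0.531, -0.2062, 0.1134]
eef_rot: [0.014, 0.96, -0.036, 0.277]
ft_force: [-10.1, -9.8, 4.6]
gripper_width: 0.0179
gripper_force: 50.1
```

```bash
python3 f.py
```

```text
t 9.5667 F tool [-5.5 10.6 -8.8] tq tool [-2.02 -1.36 -0.04] p in eye frame mm [ 3.8  4.6 37. ]
```

drive_tool([
  {"dp":[-0.5,-1,0],"angular":[0,0,0]},
  {"dp":[-0.5,-2,0],"angular":[0,0,0]},
  {"dp":[-0.5,-3,0],"angular":[0,0,0]},
  {"dp":[-0.5,-4,0],"angular":[0,0,0]},
  {"dp":[-0.5,-4,0],"angular":[0,0,0]},
])

```text
time_s: 9.98
tool_pos: [0.5311, -0.2025, 0.1133]
eef_rot: [0.014, 0.96, -0.036, 0.278]
ft_force: [-9.7, -10.0, 4.0]
gripper_width: 0.0173
gripper_force: 50.2
```

```bash
python3 f.py
```

```text
t 9.9833 F tool [-5.4 10.7 -8. ] tq tool [-2.03 -1.21 -0.08] p in eye frame mm [ 3.6  8.3 37.1]
```

drive_tool([
  {"dp":[-0.7,-1,0],"angular":[0,0,0]},
  {"dp":[-0.7,-2,0],"angular":[0,0,0]},
  {"dp":[-0.7,-3,0],"angular":[0,0,0]},
  {"dp":[-0.7,-3,0],"angular":[0,0,0]},
])

```text
time_s: 10.32
tool_pos: [0.531, -0.1991, 0.1131]
eef_rot: [0.013, 0.96, -0.036, 0.278]
ft_force: [-6.4, -7.6, 4.2]
gripper_width: 0.0175
gripper_force: 50.1
```

```bash
python3 f.py
```

```text
t 10.3167 F tool [-2.6  8.1 -6.6] tq tool [-1.64 -0.67 -0.04] p in eye frame mm [ 3.2 11.7 37. ]
```

drive_tool([
  {"dp":[-0.3,-1,0.4],"angular":[0,0,0]},
  {"dp":[-0.3,-2,0.4],"angular":[0,0,0]},
  {"dp":[-0.3,-3,0.4],"angular":[0,0,0]},
  {"dp":[-0.3,-3,0.4],"angular":[0,0,0]},
])

```text
time_s: 10.65
tool_pos: [0.531, -0.1954, 0.1122]
eef_rot: [0.012, 0.96, -0.036, 0.277]
ft_force: [-1.8, -5.2, 0.8]
gripper_width: 0.0179
gripper_force: 50.0
```

```bash
python3 f.py
```

```text
t 10.65 F tool [-0.8  5.3 -1.4] tq tool [-0.99 -0.5  -0.  ] p in eye frame mm [ 2.5 15.4 36.3]
```

drive_tool([
  {"dp":[0,-0.5,1],"angular":[0,0,0]},
  {"dp":[0,-1,2],"angular":[0,0,0]},
  {"dp":[0,-1,3],"angular":[0,0,0]},
  {"dp":[0,-1,3],"angular":[0,0,0]},
])

```text
time_s: 10.98
tool_pos: [0.5327, -0.1942, 0.1092]
eef_rot: [0.012, 0.96, -0.036, 0.277]
ft_force: [-2.3, -4.1, -0.4]
gripper_width: 0.0173
gripper_force: 50.0
```

```bash
python3 f.py
```

```text
t 10.9833 F tool [-1.9  4.2 -0.7] tq tool [-0.99 -0.51 -0.03] p in eye frame mm [ 2.3 16.7 33. ]
```

It is dropping into the hole. Continue down with checks.

drive_tool([
  {"dp":[0,-0.5,1.5],"angular":[0,0,0]},
  {"dp":[0,-1,3],"angular":[0,0,0]},
  {"dp":[0,-1,4.5],"angular":[0,0,0]},
  {"dp":[0,-1,5],"angular":[0,0,0]},
  {"dp":[0,-1,5],"angular":[0,0,0]},
])

```text
time_s: 11.4
tool_pos: [0.5354, -0.1934, 0.105]
eef_rot: [0.012, 0.96, -0.036, 0.277]
ft_force: [-0.7, -5.2, -1.0]
gripper_width: 0.0174
gripper_force: 50.0
```

```bash
python3 f.py
```

```text
t 11.4 F tool [-0.9  5.2  0.7] tq tool [-0.92 -0.45 -0.01] p in eye frame mm [ 2.3 17.7 28. ]
```

drive_tool([
  {"dp":[0,0,1.5],"angular":[0,0,0]},
  {"dp":[0,0,3],"angular":[0,0,0]},
  {"dp":[0,0,4.5],"angular":[0,0,0]},
  {"dp":[0,0,6],"angular":[0,0,0]},
  {"dp":[0,0,8],"angular":[0,0,0]},
  {"dp":[0,0,8],"angular":[0,0,0]},
])

```text
time_s: 11.9
tool_pos: [0.5397, -0.1938, 0.098]
eef_rot: [0.012, 0.96, -0.036, 0.277]
ft_force: [-1.2, -5.2, -1.9]
gripper_width: 0.0178
gripper_force: 50.0
```

```bash
python3 f.py
```

```text
t 11.9 F tool [-1.7  5.3  1.2] tq tool [-0.91 -0.45 -0.04] p in eye frame mm [ 2.2 17.7 19.9]
```

drive_tool([
  {"dp":[0,0.3,1.5],"angular":[0,0,0]},
  {"dp":[0,0.5,3],"angular":[0,0,0]},
  {"dp":[0,0.5,4.5],"angular":[0,0,0]},
  {"dp":[0,0.5,6],"angular":[0,0,0]},
  {"dp":[0,0.5,7.5],"angular":[0,0,0]},
  {"dp":[0,0.5,8.5],"angular":[0,0,0]},
  {"dp":[0,0.5,8.5],"angular":[0,0,0]},
])

```text
time_s: 12.48
tool_pos: [0.544, -0.1938, 0.0906]
eef_rot: [0.011, 0.96, -0.036, 0.277]
ft_force: [-0.5, -4.9, -0.7]
gripper_width: 0.0173
gripper_force: 50.0
```

```bash
python3 f.py
```

```text
t 12.4833 F tool [-0.5  4.9  0.5] tq tool [-0.88 -0.29  0.01] p in eye frame mm [ 2.  17.9 11.3]
```

drive_tool([
  {"dp":[0,0.3,1],"angular":[0,0,0]},
  {"dp":[0,0.6,2],"angular":[0,0,0]},
  {"dp":[0,0.6,2.5],"angular":[0,0,0]},
  {"dp":[0,0.6,2.5],"angular":[0,0,0]},
])

```text
time_s: 12.82
tool_pos: [0.5445, -0.1939, 0.0896]
eef_rot: [0.011, 0.96, -0.035, 0.277]
ft_force: [-14.9, -2.8, 17.4]
gripper_width: 0.0179
gripper_force: 50.0
```

```bash
python3 f.py
```

```text
t 12.8167 F tool [ -3.2   3.9 -22.5] tq tool [-0.54 -0.71  0.02] p in eye frame mm [ 1.9 17.8 10.2]
```

drive_tool([
  {"dp":[0,0.8,-1],"angular":[0,0,0]},
  {"dp":[0,0.8,-1],"angular":[0,0,0]},
  {"dp":[0,0.8,-1],"angular":[0,0,0]},
], newtons=10)

```text
time_s: 13.07
tool_pos: [0.5442, -0.1941, 0.0893]
eef_rot: [0.01, 0.96, -0.035, 0.276]
ft_force: [-5.7, -0.3, 7.7]
gripper_width: 0.0183
gripper_force: 10.0
```

drive_tool([
  {"dp":[0,0,0],"angular":[0,0,0]},
  {"dp":[0,0,0],"angular":[0,0,0]},
  {"dp":[0,0,0],"angular":[0,0,0]},
  {"dp":[0,0,0],"angular":[0,0,0]},
  {"dp":[0,0,0],"angular":[0,0,0]},
  {"dp":[0,0,-10],"angular":[0,0,0]},
  {"dp":[0,0,-30],"angular":[0,0,0]},
  {"dp":[0,0,-60],"angular":[0,0,0]},
  {"dp":[0,0,-90],"angular":[0,0,0]},
  {"dp":[0,0,-110],"angular":[0,0,0]},
  {"dp":[0,0,-110],"angular":[0,0,0]},
], jaw=60)

```text
time_s: 13.98
tool_pos: [0.485, -0.1903, 0.1858]
eef_rot: [0.012, 0.96, -0.035, 0.278]
ft_force: [0.3, 0.0, 0.9]
gripper_width: 0.0527
gripper_force: 0.0
```

Run:
```python
from h import *
print(pose()[0]); im=ctrl.camera("wrist");cv2.imwrite("pics/w5.png",cv2.resize(im[:,:,::-1],(768,576)))
```

```text
[ 0.48496867 -0.19026676  0.18578204]
```

View pics/w5.png

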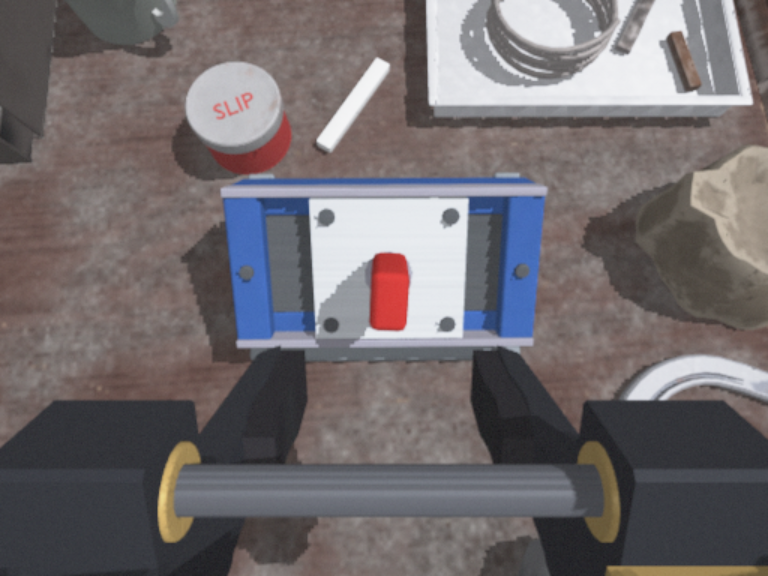

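The picture shows the carriage drawn to mid-bed, with the pin's red handle at (390,290) standing square in the eye and its collar on the plate. The gripper is clear and the bystanders have not moved.

```bash
python3 -c "
from bench import ctrl
print(ctrl.finish_job())"
```

```text
the job is handed in; nothing more can be done
None
```

The pin is fully home through the carriage's eye and the index hole, collar down on the carriage, and released. The job was handed in at about 14 s; no verdict was reported back.

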